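# Load three dishes into a numbered holder and shut its bail

### The job

Load the three-place dish holder: slide the three lidded culture dishes that stand singly in front of it and to its right along the bench, without lifting or tipping them, fully home into the pockets one at a time in the order of the dots on the pockets - first the pocket with one dot, then two dots, then three; any dish may go in any pocket. When all three stand against the backs of their pockets, swing the wire retaining bail over and fully down in front of them, and leave the other things on the bench alone.

Things in the scene. Friction and masses are not known exactly. Their poses are not given: they have to be found in the camera images.
- holder: Fixed rear rail, aluminium, 318 mm long (its y), 18 mm deep and high, with 34 mm high end brackets. Origin on the bench under the middle of the bail's hinge axis; -x points out of the pockets to the side they are loaded from. The pockets' origins are at x = -65 mm and y = +94, 0 and -94 mm, same yaw.
- bail (a joint): Hinge angle of the retaining bail, rad: 0 = shut at its stop (bar down before the dishes), grows as it swings up and back, about 1.65 = upright, 2.0 = open stop. Starts at 1.45 to 1.7. Hinge axis along the holder's y, 22 mm above the holder's origin. Friction holds it wherever it is left; about 1 N at the bar moves it.
- bail_bar (a point): Middle of the bail's front bar: 8 mm round steel wire, 300 mm long along the holder's y, on 106 mm arms of the same wire at y = +-150 mm. It circles the hinge axis at 106.5 mm; shut, it lies 106 mm before (-x of) the holder's origin, 12 mm above the bench, 7 mm clear of the seated dishes.
- pocket_1: Fixed aluminium pocket clipped before the rail, one black 14 mm dot on the top of its back block. Origin on the bench at the centre of a fully seated dish; +x points inwards, z up. Back face at x = +30 mm (block to +56, 26 high); side walls 22 high, 66 mm apart inside, x = +30 to -8, flares to x = -18 opening to about 85 mm. No floor. Which place on the rail it has varies.
- pocket_2: Fixed aluminium pocket clipped before the rail, two black 14 mm dots on the top of its back block. Origin on the bench at the centre of a fully seated dish; +x points inwards, z up. Back face at x = +30 mm (block to +56, 26 high); side walls 22 high, 66 mm apart inside, x = +30 to -8, flares to x = -18 opening to about 85 mm. No floor. Which place on the rail it has varies.
- pocket_3: Fixed aluminium pocket clipped before the rail, three black 14 mm dots on the top of its back block. Origin on the bench at the centre of a fully seated dish; +x points inwards, z up. Back face at x = +30 mm (block to +56, 26 high); side walls 22 high, 66 mm apart inside, x = +30 to -8, flares to x = -18 opening to about 85 mm. No floor. Which place on the rail it has varies.
- dish_a: Lidded round culture dish, 60 mm diameter, 15 mm high, about 18 g, loose on the bench; the three dishes are equivalent. Origin at the centre of its underside, z up.
- dish_b: Lidded round culture dish, 60 mm diameter, 15 mm high, about 18 g, loose on the bench; the three dishes are equivalent. Origin at the centre of its underside, z up.
- dish_c: Lidded round culture dish, 60 mm diameter, 15 mm high, about 18 g, loose on the bench; the three dishes are equivalent. Origin at the centre of its underside, z up.
- tip_box: Fixed obstacle: blue pipette-tip box, 84x122 mm, 50 mm high, its open lid standing up to 130 mm at the back; origin at the centre of its underside.
- beaker: Bystander: clear beaker, 48 mm wide, 57 mm high, origin at the centre of its underside. Leave alone.
- timer: Bystander: small white timer, 33x52x47 mm, origin at the centre of its underside. Leave alone.
- marker: Bystander: marker pen lying on the bench, 134 mm long along its y, 12 mm thick, origin at the centre of its underside. Leave alone.
- porcelain_dish: Bystander: white porcelain bowl, 46 mm wide, 20 mm high, origin at the centre of its underside. Leave alone.
Things that resemble listed ones, but are neither listed nor needed, are in the scene too. Leave any yellow look-alike of the dish_a alone.

How it is judged:
By the outcome, as a careful person would: the job done as asked, in the order asked, and still so for the second after the job is handed in, with the robot touching nothing.
It also fails if it takes over 72 s, if anything falls off the work surface, if the arm or the gripper's body presses on something with over 40 N, if the wrist force passes 120 N, or if a joint passes its speed limit or range.

### The arm

A 6-joint arm with a two-finger parallel gripper is mounted at the origin on a cart in front of the work surface, level with it; the furniture and walls round the work are solid. World frame = base frame: x ahead of the robot, y to its left, z up, the work surface at z = 0. Lengths are in m, angles in rad, forces in N, time in s.
With the tool pointing down it reaches from about 0.35 to 0.775 m from the base axis. Payload 5.5 kg.
Tool frame: the origin (TCP) lies at the very end of the fingers, on their centre line; the grasp point (between the pads) lies 19 mm behind it; z points along the fingers, y is the direction in which the jaws open and shut (so a half turn about z gives the same grasp; the last joint's range is limited). The gripper opens to 85 mm and grips with 20 to 120 N. Pads are 22 mm wide; open, the fingers measure 114 mm over their backs; the gripper's body (76 mm by 85 mm) begins 54 mm behind the grasp point. The pads swing forward as they close: fully open they stand 13 mm farther back than shut.
Start: joints at [-1.303, 0.313, 0.046, 1.304, 0, 1.431], TCP at [0.228, -0.528, 0.231] pointing down, gripper open.
Joint ranges: [-2.76, 2.76], [-0.86, 1.69], [-1.03, 1.26], [-2.2, 2.34], [-1.47, 1.5], [-3.14, 3.14]. Speed limits (rad/s): [2.57, 2.57, 3.14, 3.14, 3.14, 3.14].

### API

Orientations are given as a unit quaternion [w, x, y, z].
In Python, from workcell import env gives the robot as it stands. The module is installed in compiled form; this text tells all that it offers.
- The arm moves only by the shell command python3 -m pendant 'ROWS' [FORCE]. ROWS is JSON, a list of rows, each an object with "fingers": the finger opening in mm, from 0 to 85.4; "delta_pos": the shift along the tool's x, y, z in mm, a list of three; "angular": the turn, a rotation vector about the tool's x, y, z in rad, a list of three. In form: [{"fingers": fingers, "delta_pos": [x, y, z], "angular": [ax, ay, az]}, ...]. A call has 1 to 12 rows; each row shifts and turns the commanded pose from where the row before left it, along the tool's axes as they then stand; what a row does not reach is not made up. A row lasts 1/10 s, in which the tool goes at most 50 mm and 8.59 degrees, less where a joint would pass 70% of its speed; a pose out of reach is approached as far as the arm can. A call is refused whole if a number of a shift passes 50 or a number of a turn 0.15, either way. A call with a gripper value outside its range is refused whole. The fingers move at their own pace and stop on an object; FORCE is the grip in N (left out, the last holds). Time passes only in rows, so rows that do not move let the fingers close. It gives the time, the measured TCP pose, the force and the opening at its end, in the units of the state.
- env.get_state(): the state, without advancing time (a new reading comes with each control period).
- env.read_camera(name): name is "scene" or "side" or "wrist"; returns the picture (480x640x3 uint8, blue, green, red); there is no depth.
- env.camera_params(name): a dict with "fx", "fy", "cx", "cy" (pixels), "view" (4x4, takes a point from world to camera coordinates). Camera axes: x right, y up, looking along -z (the intrinsics and any distortion apply to the point x, -y, -z); pixel columns grow to the right and rows downward; lengths in m; the calibration is good to about 2 mm. A picture is of the moment at which its call begins: read the wrist's pose just before it. camera_params takes no time and is no camera call; for the wrist camera it gives the pose at the moment of the call.
- env.hand_in(): hands the job in, once; it reports no verdict.
The state is a dict: "clock": time; "joint_pos": joint angles; "qvel": joint speeds; "tau": joint torques, N m; "tcp_pos": TCP position; "orientation": TCP orientation; "wrist_force": force on the tool from outside, world axes, zero at the start; "ft_torque": the same for the moment, N m; "finger_gap": finger opening in m.
Only numpy, scipy, OpenCV 4.12 (cv2) and the standard library are available. Lean on these libraries where they do the work, as an engineer would, in place of code of your own. Each camera call takes 0.05 s, during which the arm holds its last target. There are 200 camera calls.

## Working session

There is one attempt and no reset: what is moved stays moved. The work goes in short steps, Python scripts to look and compute and a shell command to move; the robot and the scene stay as the last step left them, time stands still between calls to the robot, and variables do not carry over. Pictures are saved under pics/ and viewed, about 8 in all and at most 12, crops included, and the job is handed in when it is done.

```bash
mkdir -p pics; cat > h.py <<'E'
import numpy as np, cv2
from workcell import env
def snap(n,f):
    p=env.camera_params(n); im=env.read_camera(n); cv2.imwrite(f,im); return im,p
def ray(p,u,v,z):
    V=np.array(p['view']); R=V[:3,:3]; t=V[:3,3]; c=-R.T@t
    d=R.T@np.array([(u-p['cx'])/p['fx'],-(v-p['cy'])/p['fy'],-1])
    return c+d*(z-c[2])/d[2]
def proj(p,X):
    V=np.array(p['view']); q=V[:3,:3]@np.array(X)+V[:3,3]
    return p['cx']+p['fx']*q[0]/-q[2], p['cy']-p['fy']*q[1]/-q[2]
E
python3 - <<'E'
from h import *
print(env.get_state())
for n in('scene','side'):
    im,p=snap(n,f'pics/{n}0.png'); print(n,p)
E
```

```text
{'clock': 0.0, 'joint_pos': array([-1.30259356e+00,  3.14010280e-01,  4.49830897e-02,  1.30365028e+00,
        3.88798630e-05,  1.43119054e+00]), 'qvel': array([ 0.00082815, -0.00041457,  0.00059017,  0.00109716,  0.00031717,
       -0.00195265]), 'tau': array([ 9.11287880e-04, -4.80624604e+01,  2.98535156e+01,  1.92586309e-02,
        1.03658880e-05,  3.85384695e-06]), 'tcp_pos': array([ 0.22790144, -0.52733051,  0.23040497]), 'orientation': array([-9.39877325e-04,  9.79283020e-01,  2.02494152e-01, -4.10359379e-05]), 'wrist_force': array([-0.03709639,  0.82615498,  0.13689626]), 'ft_torque': array([ 0.03501489, -0.00449688,  0.01024269]), 'finger_gap': 0.08541299004384201}
scene {'fx': 490.46040777143156, 'fy': 490.46040777143156, 'cx': 317.3275793781501, 'cy': 237.2714105914572, 'view': array([[-0.83278504, -0.5532238 , -0.0203102 ,  0.50644014],
       [ 0.37499533, -0.59072108,  0.71444181, -0.20191798],
       [-0.40724388,  0.58736022,  0.69940002, -1.19725954],
       [ 0.        ,  0.        ,  0.        ,  1.        ]])}
side {'fx': 568.5433713945843, 'fy': 568.5433713945843, 'cx': 333.7364194151116, 'cy': 236.68928233227027, 'view': array([[ 0.97781965, -0.20802963, -0.02433925, -0.51982351],
       [ 0.13495015,  0.53688179,  0.83279434, -0.15092177],
       [-0.1601786 , -0.81760725,  0.55304719, -1.32545424],
       [ 0.        ,  0.        ,  0.        ,  1.        ]])}
```

View pics/scene0.png

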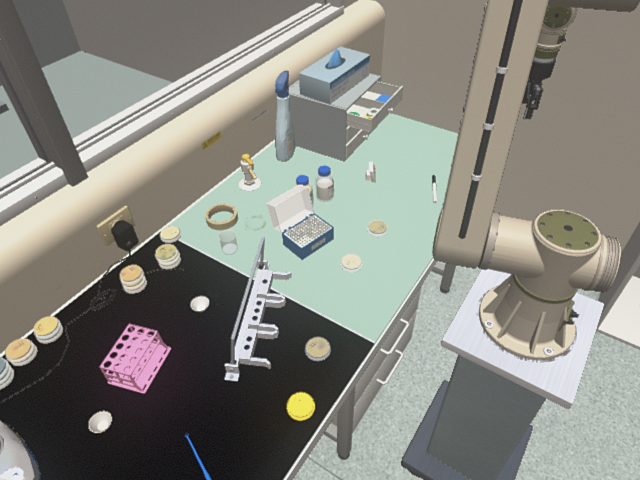

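View pics/side0.png

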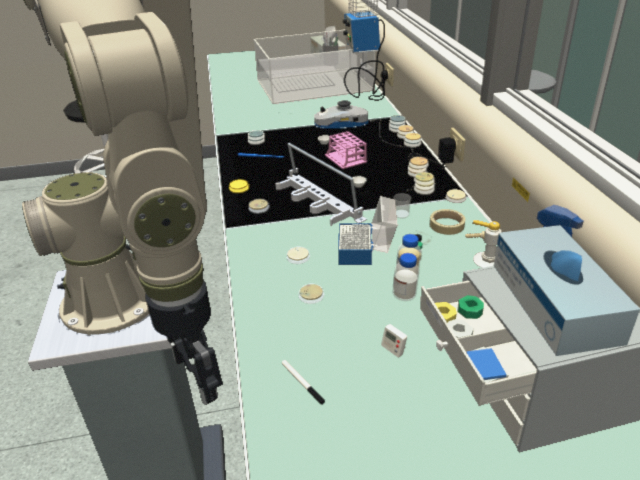

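The scene view shows three single dishes at (318,348), (351,262) and (377,228), which are (259,205), (298,254) and (311,292) in the side view. Things that could be mistaken for them:
- the yellow look-alike at (300,405)
- the dish at the back wall at (170,234)
- the stacks at (133,277) and (167,255)
- the porcelain bowls at (200,303) and (100,421)

The holder runs from about (232,370) to (265,265).

```bash
python3 - <<'E'
from h import *
im=cv2.imread('pics/scene0.png')[215:390,205:405]
cv2.imwrite('pics/c1.png',cv2.resize(im,None,fx=4,fy=4,interpolation=cv2.INTER_CUBIC)[:,:800])
im=cv2.imread('pics/side0.png')[130:305,225:425]
cv2.imwrite('pics/c2.png',cv2.resize(im,None,fx=4,fy=4,interpolation=cv2.INTER_CUBIC)[:600])
E
```

```text
(no output)
```

View pics/c1.png

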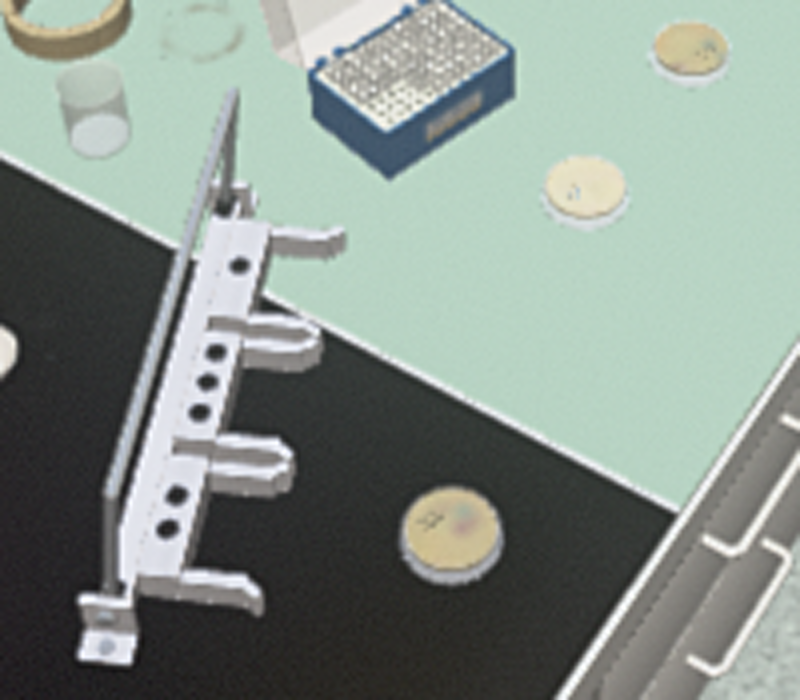

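View pics/c2.png

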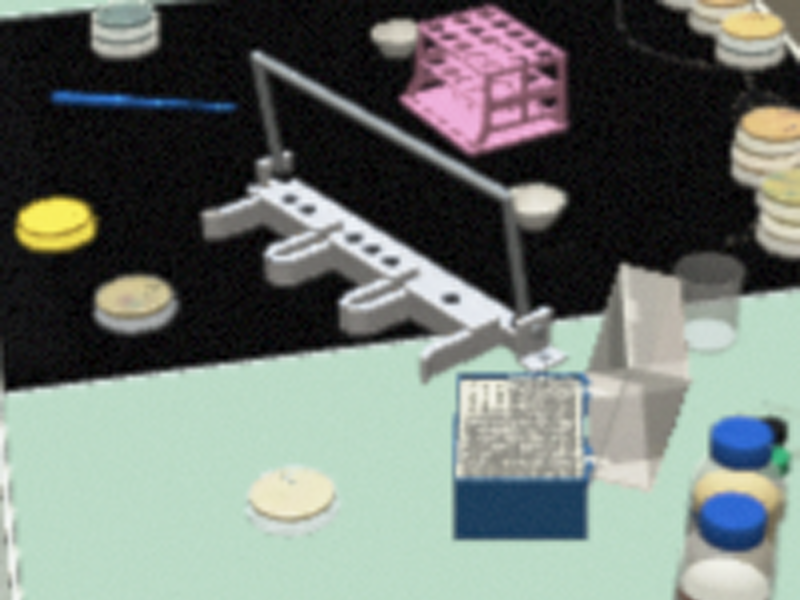

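```bash
python3 - <<'E'
from h import *
ps,pd=env.camera_params('scene'),env.camera_params('side')
S=lambda u,v,z:ray(ps,205+u/4,215+v/4,z)[:2]
D=lambda u,v,z:ray(pd,225+u/4,130+v/4,z)[:2]
for n,a,b,z in [('near',(452,531),(136,296),.015),('mid',(586,187),(292,493),.015),('far',(691,48),(344,648),.015),
 ('yel',(380,760),(56,218),.015),
 ('d1',(239,265),(452,299),.026),('d3',(207,382),(373,249),.026),('d2',(172,512),(299,204),.026),
 ('brR',None,(545,357),.0),('tipboxcorner',(389,128),(457,480),.05),('tipcorner2',(515,48),(585,478),.05),('tipfarL',(312,72),(458,376),.05)]:
    s=S(*a,z) if a else None; d=D(*b,z) if b else None; print(n,s,d)
def lsq(a,b):
    A=[];B=[]
    for p,(u,v) in ((ps,(205+a[0]/4,215+a[1]/4)),(pd,(225+b[0]/4,130+b[1]/4))):
        c=ray(p,u,v,0);e=ray(p,u,v,.1)-c;e/=np.linalg.norm(e);M=np.eye(3)-np.outer(e,e);A.append(M);B.append(M@c)
    return np.linalg.lstsq(np.vstack(A),np.hstack(B),rcond=None)[0]
L=lsq((110,492),(257,56));R=lsq((234,93),(512,196));print('bar ends L,R',L,R)
d1,d2=np.array([(S(239,265,.026)+D(452,299,.026))/2,(S(172,512,.026)+D(299,204,.026))/2])
v=(d2-d1)/np.linalg.norm(d2-d1);print('len',np.linalg.norm(d2-d1),'yaw',np.arctan2(v[1],v[0])-np.pi/2)
yaw=np.arctan2(-v[0],v[1]);print(yaw)
E
```

```text
near [0.37510001 0.34742014] [0.381585   0.33923391]
mid [0.44830139 0.07298345] [0.45316488 0.06562223]
far [ 0.45431127 -0.08569057] [ 0.45805457 -0.09516561]
yel [0.32940856 0.48517109] [0.33329139 0.47476565]
d1 [0.59721041 0.26133834] [0.59987374 0.25942877]
d3 [0.555757   0.34624518] [0.55884763 0.34531955]
d2 [0.51425963 0.43051153] [0.51690304 0.42917107]
brR None [0.65504562 0.20788895]
tipboxcorner [0.57192243 0.12608004] [0.54776201 0.00525739]
tipcorner2 [0.54224151 0.01413582] [ 0.62407539 -0.01158319]
tipfarL [0.64821948 0.11007749] [0.57406771 0.12114405]
bar ends L,R [0.49820375 0.48371392 0.12668346] [0.63044325 0.21218471 0.1264415 ]
len 0.18867541778358346 yaw 0.45526557293872205
0.4552655729387219
```

Pocket_1 (one dot) is the right-hand one, pocket_3 the middle and pocket_2 the left. The holder yaw is about 0.455 and its origin about (0.577, 0.355). I'll triangulate the dishes better, then start moving. The plan is to push each dish with two half-open fingers as a V: the mid dish to pocket 1, the near dish to pocket 2 and the far dish to pocket 3.

```bash
cat >> h.py <<'E'
H=np.array([.577,.355]); Y=.455
X=np.array([np.cos(Y),np.sin(Y)]); YY=np.array([-X[1],X[0]])
P=lambda i:H-.065*X+{1:-.094,2:.094,3:0}[i]*YY
def hold(xy): d=np.array(xy[:2])-H; return d@X,d@YY
def pose():
    s=env.get_state(); w,x,y,z=s['orientation']
    return s, np.arctan2(2*(x*y+w*z),1-2*(y*y+z*z))
def go(xy,z,dirn):
    """shift in tool mm at present orientation to reach target, and remaining turn about tool z; push direction = -tool x"""
    s,psi=pose(); d=np.array([*xy,z])-s['tcp_pos']
    tx=np.array([np.cos(psi),np.sin(psi)]);ty=np.array([np.sin(psi),-np.cos(psi)])
    turn=-((dirn+np.pi-psi+np.pi)%(2*np.pi)-np.pi)
    print('t',round(s['clock'],2),'tcp',(s['tcp_pos']*1e3).round(1),'dir',round((psi-np.pi)%(2*np.pi),3),'F',s['wrist_force'].round(1),'gap',round(s['finger_gap']*1e3,1))
    print('  shift mm',(np.array([d[:2]@tx,d[:2]@ty,-d[2]])*1e3).round(1),'turn',round(turn,3))
E
python3 - <<'E'
from h import *
ps,pd=env.camera_params('scene'),env.camera_params('side')
for n,a,b in [('near',(452,531),(136,296)),('mid',(586,187),(292,493)),('far',(691,48),(344,648))]:
    A=[];B=[]
    for p,(u,v) in ((ps,(205+a[0]/4,215+a[1]/4)),(pd,(225+b[0]/4,130+b[1]/4))):
        c=ray(p,u,v,0);e=ray(p,u,v,.1)-c;e/=np.linalg.norm(e);M=np.eye(3)-np.outer(e,e);A.append(M);B.append(M@c)
    print(n,np.linalg.lstsq(np.vstack(A),np.hstack(B),rcond=None)[0])
m=np.array([.451,.069]); d=1.0
go(m-.070*np.array([np.cos(d),np.sin(d)]),.12,d)
for i in(1,2,3):print(P(i),P(i)-.08*X)
E
```

```text
near [0.37942007 0.34508056 0.01072206]
mid [0.451943   0.06974999 0.01133154]
far [ 0.45763986 -0.09027041  0.01050816]
t 0.1 tcp [ 227.9 -527.4  230.5] dir 3.549 F [ 0.7 -0.3  0. ] gap 85.6
  shift mm [ 383.2 -420.   110.5] turn 2.549
[0.55992249 0.24199841] [0.48806161 0.20684143]
[0.47730358 0.41087149] [0.40544269 0.3757145 ]
[0.51861303 0.32643495] [0.44675215 0.29127796]
```

```bash
python3 -m pendant '[{"fingers":44,"delta_pos":[31,-34,6],"angular":[0,0,-0.15]}]' >/dev/null; python3 -m pendant '[{"fingers":44,"delta_pos":[0,0,0],"angular":[0,0,-0.15]},{"fingers":44,"delta_pos":[0,0,0],"angular":[0,0,-0.15]},{"fingers":44,"delta_pos":[0,0,0],"angular":[0,0,-0.15]},{"fingers":44,"delta_pos":[0,0,0],"angular":[0,0,-0.15]},{"fingers":44,"delta_pos":[0,0,0],"angular":[0,0,-0.15]}]'
python3 -c "
from h import *
m=np.array([.451,.069]); d=1.0
go(m-.070*np.array([np.cos(d),np.sin(d)]),.12,d); print(env.get_state()['joint_pos'])"
```

```text
clock: 0.7
tcp_pos: [0.2429, -0.484, 0.2248]
orientation: [-0.0, 0.792, 0.611, 0.0]
wrist_force: [0.0, -0.1, 0.0]
finger_gap: 0.0438
t 0.7 tcp [ 242.9 -484.   224.8] dir 4.456 F [ 0.  -0.1  0. ] gap 43.8
  shift mm [521.2  39.2 104.8] turn -2.828
[-1.25387105e+00  2.50914726e-01 -5.40420059e-02  1.26678028e+00
 -1.65623115e-05  5.73684844e-01]
```

```bash
python3 -m pendant '[{"fingers":44,"delta_pos":[43,3,8],"angular":[0,0,0]},{"fingers":44,"delta_pos":[43,3,8],"angular":[0,0,0]},{"fingers":44,"delta_pos":[43,3,8],"angular":[0,0,0]},{"fingers":44,"delta_pos":[43,3,8],"angular":[0,0,0]},{"fingers":44,"delta_pos":[43,3,8],"angular":[0,0,0]},{"fingers":44,"delta_pos":[43,3,8],"angular":[0,0,0]},{"fingers":44,"delta_pos":[43,3,8],"angular":[0,0,0]},{"fingers":44,"delta_pos":[43,3,8],"angular":[0,0,0]},{"fingers":44,"delta_pos":[43,3,8],"angular":[0,0,0]},{"fingers":44,"delta_pos":[43,3,8],"angular":[0,0,0]}]' | tail -0
python3 -m pendant '[{"fingers":44,"delta_pos":[0,0,0],"angular":[0,0,-0.15]},{"fingers":44,"delta_pos":[0,0,0],"angular":[0,0,-0.15]},{"fingers":44,"delta_pos":[0,0,0],"angular":[0,0,-0.15]},{"fingers":44,"delta_pos":[0,0,0],"angular":[0,0,-0.15]},{"fingers":44,"delta_pos":[0,0,0],"angular":[0,0,-0.15]},{"fingers":44,"delta_pos":[0,0,0],"angular":[0,0,-0.15]},{"fingers":44,"delta_pos":[0,0,0],"angular":[0,0,-0.15]},{"fingers":44,"delta_pos":[0,0,0],"angular":[0,0,-0.15]},{"fingers":44,"delta_pos":[0,0,0],"angular":[0,0,-0.15]},{"fingers":44,"delta_pos":[0,0,0],"angular":[0,0,-0.15]},{"fingers":44,"delta_pos":[0,0,0],"angular":[0,0,-0.15]},{"fingers":44,"delta_pos":[0,0,0],"angular":[0,0,-0.15]}]' | tail -0
python3 -m pendant '[{"fingers":44,"delta_pos":[0,0,0],"angular":[0,0,-0.15]},{"fingers":44,"delta_pos":[0,0,0],"angular":[0,0,-0.15]},{"fingers":44,"delta_pos":[0,0,0],"angular":[0,0,-0.15]},{"fingers":44,"delta_pos":[0,0,0],"angular":[0,0,-0.15]},{"fingers":44,"delta_pos":[0,0,0],"angular":[0,0,-0.15]},{"fingers":44,"delta_pos":[0,0,0],"angular":[0,0,-0.15]},{"fingers":44,"delta_pos":[0,0,0],"angular":[0,0,-0.12]},{"fingers":44,"delta_pos":[0,0,0],"angular":[0,0,0]}]' | tail -0
python3 -c "
from h import *
m=np.array([.452,.0695]); d=1.0
go(m-.060*np.array([np.cos(d),np.sin(d)]),.12,d)
im,p=snap('wrist','pics/w1.png')
for q in ((.452,.0695,.011),(.4576,-.09,.011)): print(proj(p,q))"
```

```text
t 3.7 tcp [383.5 -76.8 145. ] dir 0.986 F [ 0.1 -0.2  0.4] gap 44.0
  shift mm [-99.9  22.8  25. ] turn -0.014
(np.float64(342.6269119721016), np.float64(391.80860105743193))
(np.float64(236.87047645092247), np.float64(266.2050830805332))Exception ignored on flushing sys.stdout:
BrokenPipeError: [Errno 32] Broken pipe
Exception ignored on flushing sys.stdout:
BrokenPipeError: [Errno 32] Broken pipe
Exception ignored on flushing sys.stdout:
BrokenPipeError: [Errno 32] Broken pipe
```

View pics/w1.png

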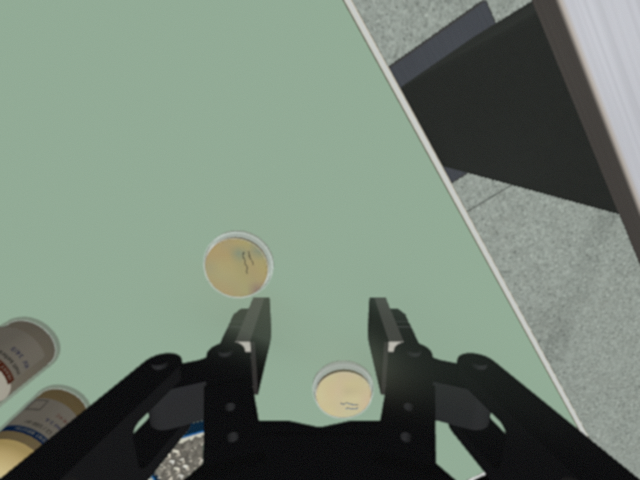

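The wrist view shows the mid dish at (343,392) and the far dish at (238,266), within 1 px of prediction, so the estimates hold. Next I move behind the mid dish and lower.

```bash
python3 -m pendant '[{"fingers":44,"delta_pos":[-33,8,8],"angular":[0,0,-0.014]},{"fingers":44,"delta_pos":[-33,8,8],"angular":[0,0,0]},{"fingers":44,"delta_pos":[-34,7,8],"angular":[0,0,0]},{"fingers":44,"delta_pos":[0,0,30],"angular":[0,0,0]},{"fingers":44,"delta_pos":[0,0,30],"angular":[0,0,0]},{"fingers":44,"delta_pos":[0,0,30],"angular":[0,0,0]},{"fingers":44,"delta_pos":[0,0,16],"angular":[0,0,0]},{"fingers":44,"delta_pos":[0,0,10],"angular":[0,0,0]},{"fingers":44,"delta_pos":[0,0,0],"angular":[0,0,0]}]' >/dev/null
python3 -c "
from h import *
m=np.array([.452,.0695]); d=1.0; u=np.array([np.cos(d),np.sin(d)])
go(m-.0314*u,.003,d)
go(P(1)-.08*X-.0314*u,.003,d)"
```

```text
t 4.65 tcp [417.9  19.5   4.3] dir 0.999 F [ 1.4  1.  -0.4] gap 43.8
  shift mm [-29.1  -1.7   1.3] turn -0.001
t 4.65 tcp [417.9  19.5   4.3] dir 0.999 F [ 1.4  1.  -0.4] gap 43.8
  shift mm [-164.1   42.4    1.3] turn -0.001
```

```bash
python3 -m pendant '[{"fingers":44,"delta_pos":[-10,-1,1],"angular":[0,0,0]},{"fingers":44,"delta_pos":[-10,-1,0],"angular":[0,0,0]},{"fingers":44,"delta_pos":[-5,0,0],"angular":[0,0,0]},{"fingers":44,"delta_pos":[-5,0,0],"angular":[0,0,0]},{"fingers":44,"delta_pos":[-10,3,0],"angular":[0,0,0]},{"fingers":44,"delta_pos":[-10,3,0],"angular":[0,0,0]},{"fingers":44,"delta_pos":[-10,3,0],"angular":[0,0,0]},{"fingers":44,"delta_pos":[-10,3,0],"angular":[0,0,0]},{"fingers":44,"delta_pos":[-10,3,0],"angular":[0,0,0]},{"fingers":44,"delta_pos":[-10,3,0],"angular":[0,0,0]}]' >/dev/null
python3 -c "
from h import *
d=1.0; u=np.array([np.cos(d),np.sin(d)])
im,p=snap('side','pics/s1.png')
go(P(1)-.08*X-.0314*u,.003,d)
s,_=pose();q=[int(v) for v in proj(p,[*(s['tcp_pos'][:2]+.0314*u),.011])];print(q)
c=im[q[1]-60:q[1]+60,q[0]-80:q[0]+80];cv2.imwrite('pics/s1c.png',cv2.resize(c,None,fx=4,fy=4))"
```

```text
t 5.7 tcp [454.9 105.8   4.4] dir 1.001 F [0.6 0.2 1.1] gap 43.9
  shift mm [-71.6  26.5   1.4] turn 0.001
[301, 239]
```

View pics/s1c.png

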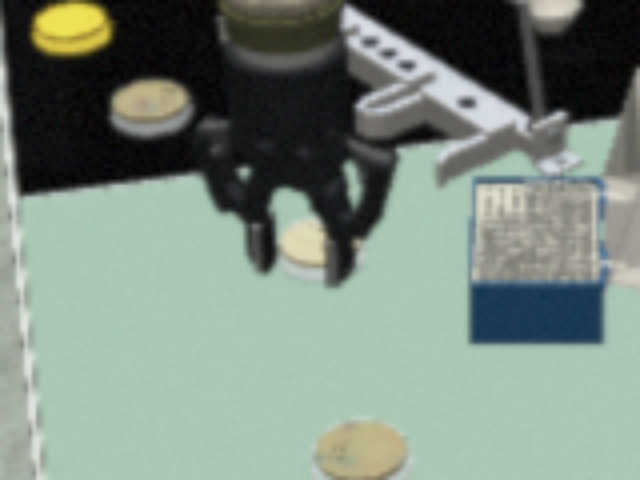

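The dish at (320,245) in the crop is cradled between the fingers where predicted. I push on to the pocket axis, then swing the cradle about the dish to the pocket direction.

```bash
python3 -m pendant '[{"fingers":44,"delta_pos":[-10,4,1],"angular":[0,0,0]},{"fingers":44,"delta_pos":[-10,4,0],"angular":[0,0,0]},{"fingers":44,"delta_pos":[-10,4,0],"angular":[0,0,0]},{"fingers":44,"delta_pos":[-10,4,0],"angular":[0,0,0]},{"fingers":44,"delta_pos":[-10,4,0],"angular":[0,0,0]},{"fingers":44,"delta_pos":[-10,4,0],"angular":[0,0,0]},{"fingers":44,"delta_pos":[-5,2,0],"angular":[0,0,0]},{"fingers":44,"delta_pos":[0,4,0],"angular":[0,0,0.136]},{"fingers":44,"delta_pos":[-0.3,4.3,0],"angular":[0,0,0.136]},{"fingers":44,"delta_pos":[-0.3,4.3,0],"angular":[0,0,0.136]},{"fingers":44,"delta_pos":[-0.3,4.3,0],"angular":[0,0,0.137]},{"fingers":44,"delta_pos":[0,0,0],"angular":[0,0,0]}]' >/dev/null
python3 -c "
from h import *
d=Y; u=X
im,p=snap('side','pics/s2.png')
go(P(1)-.0314*u,.003,d)
q=[int(v) for v in proj(p,[*P(1),.011])];s,_=pose();print(q,proj(p,[*(s['tcp_pos'][:2]+.0314*u),.011]))
c=im[q[1]-50:q[1]+70,q[0]-100:q[0]+60];print(q[0]-100,q[1]-50);cv2.imwrite('pics/s2c.png',cv2.resize(c,None,fx=4,fy=4))"
```

```text
t 6.95 tcp [455.9 185.1   3.3] dir 0.459 F [ 0.4 -0.7  0.7] gap 44.2
  shift mm [-87.    5.1   0.3] turn 0.004
[325, 214] (np.float64(301.633673719807), np.float64(225.62402880713796))
225 164
```

View pics/s2c.png

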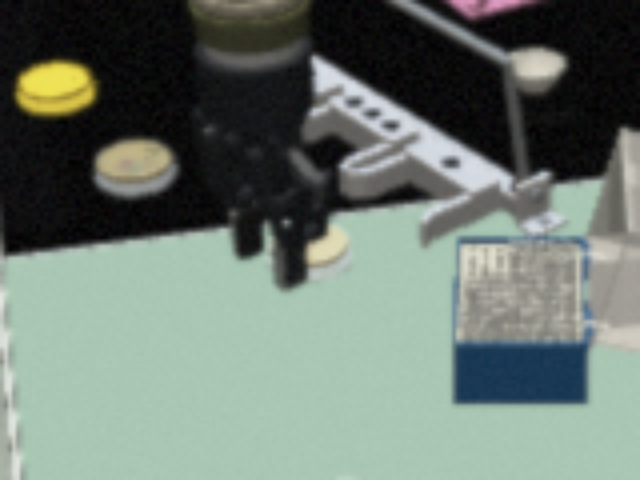

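The dish centre is about (310,246), as predicted and in the cradle. Now I insert it, slowing down at the end.

```bash
python3 -m pendant '[{"fingers":44,"delta_pos":[-10,1,0],"angular":[0,0,0]},{"fingers":44,"delta_pos":[-10,1,0],"angular":[0,0,0]},{"fingers":44,"delta_pos":[-10,1,0],"angular":[0,0,0]},{"fingers":44,"delta_pos":[-10,1,0],"angular":[0,0,0]},{"fingers":44,"delta_pos":[-10,1,0],"angular":[0,0,0]},{"fingers":44,"delta_pos":[-10,0,0],"angular":[0,0,0]},{"fingers":44,"delta_pos":[-10,0,0],"angular":[0,0,0]},{"fingers":44,"delta_pos":[-8,0,0],"angular":[0,0,0]},{"fingers":44,"delta_pos":[-3,0,0],"angular":[0,0,0]},{"fingers":44,"delta_pos":[0,0,0],"angular":[0,0,0]}]' >/dev/null
python3 -c "
from h import *
go(P(1)-.0314*X,.003,Y)"
python3 -m pendant '[{"fingers":44,"delta_pos":[-2,0,0],"angular":[0,0,0]},{"fingers":44,"delta_pos":[-2,0,0],"angular":[0,0,0]}]'
python3 -m pendant '[{"fingers":44,"delta_pos":[-1,0,0],"angular":[0,0,0]},{"fingers":44,"delta_pos":[-1,0,0],"angular":[0,0,0]}]'

```

```text
t 7.95 tcp [527.  225.1   3.2] dir 0.455 F [-0.7  0.1  0.4] gap 44.0
  shift mm [-5.6  0.7  0.2] turn 0.0
clock: 8.15
tcp_pos: [0.5298, 0.2266, 0.0032]
orientation: [-0.0, -0.226, 0.974, -0.0]
wrist_force: [-0.0, 0.8, -0.1]
finger_gap: 0.0441
clock: 8.35
tcp_pos: [0.5319, 0.2276, 0.0033]
orientation: [-0.0, -0.226, 0.974, -0.0]
wrist_force: [0.1, 0.2, -0.2]
finger_gap: 0.044
```

```bash
for i in 1; do python3 -m pendant '[{"fingers":44,"delta_pos":[-1,0,0],"angular":[0,0,0]},{"fingers":44,"delta_pos":[-1,0,0],"angular":[0,0,0]}]'
python3 -m pendant '[{"fingers":44,"delta_pos":[-1,0,0],"angular":[0,0,0]},{"fingers":44,"delta_pos":[0,0,0],"angular":[0,0,0]}]'; done
python3 -c "
from h import *
go(P(1)-.0314*X,.003,Y)
im,p=snap('scene','pics/s3.png');q=[int(v) for v in proj(p,[*P(1),.015])]
print(q,env.get_state()['tau'].round(2))
c=im[q[1]-55:q[1]+65,q[0]-80:q[0]+80];cv2.imwrite('pics/s3c.png',cv2.resize(c,None,fx=5,fy=5))"
```

```text
clock: 8.55
tcp_pos: [0.5327, 0.228, 0.003]
orientation: [-0.001, -0.226, 0.974, -0.0]
wrist_force: [-2.9, -2.4, 0.5]
finger_gap: 0.044
clock: 8.75
tcp_pos: [0.5329, 0.2281, 0.0028]
orientation: [-0.002, -0.226, 0.974, -0.0]
wrist_force: [-5.2, -2.6, 3.6]
finger_gap: 0.044
t 8.75 tcp [532.9 228.1   2.8] dir 0.455 F [-5.2 -2.6  3.6] gap 44.0
  shift mm [ 1.   0.6 -0.2] turn -0.0
[281, 285] [ 5.200e-01 -5.138e+01  2.675e+01 -2.210e+00  4.700e-01 -4.000e-02]
```

View pics/s3c.png

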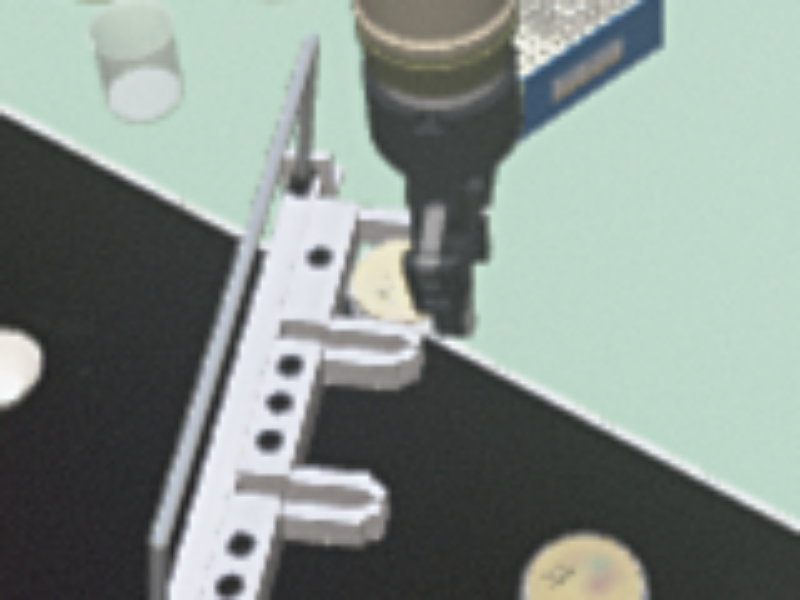

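Dish 1 is home against the back: about 6 N, within 1 mm of the predicted position, and the picture shows it touching the block. Next is the near dish.

```bash
python3 -m pendant '[{"fingers":44,"delta_pos":[3,0,0],"angular":[0,0,0]},{"fingers":44,"delta_pos":[20,0,0],"angular":[0,0,0]},{"fingers":44,"delta_pos":[30,0,-20],"angular":[0,0,0]},{"fingers":44,"delta_pos":[30,0,-25],"angular":[0,0,0]},{"fingers":44,"delta_pos":[10,0,0],"angular":[0,0,0]}]'>/dev/null
python3 -c "
from h import *
n=np.array([.3794,.3451]);r=n-P(2);print(r@X,r@YY)
go(n-.05*X,.045,Y)"
```

```text
-0.11684705607476153 -0.016055030970931188
t 9.3 tcp [450.9 187.9  50.7] dir 0.455 F [ 1.   0.2 -0.4] gap 44.2
  shift mm [ 45.1 172.6   5.7] turn 0.0
```

```bash
python3 -m pendant '[{"fingers":44,"delta_pos":[15,34,0],"angular":[0,0,0]},{"fingers":44,"delta_pos":[15,34,0],"angular":[0,0,0]},{"fingers":44,"delta_pos":[15,34,0],"angular":[0,0,0]},{"fingers":44,"delta_pos":[0,35,0],"angular":[0,0,0]},{"fingers":44,"delta_pos":[0,35,0],"angular":[0,0,0]},{"fingers":44,"delta_pos":[0,0,20],"angular":[0,0,0]},{"fingers":44,"delta_pos":[0,0,18],"angular":[0,0,0]},{"fingers":44,"delta_pos":[0,0,9],"angular":[0,0,0]},{"fingers":44,"delta_pos":[0,0,0],"angular":[0,0,0]}]'>/dev/null
python3 -c "
from h import *
n=np.array([.3794,.3451])
go(n-.0314*X,.003,Y)
go(P(2)-.0314*X,.003,Y)"
```

```text
t 10.2 tcp [334.6 322.4  -0. ] dir 0.455 F [-0.7  0.6 -0.6] gap 44.0
  shift mm [-18.9   0.7  -3. ] turn 0.0
t 10.2 tcp [334.6 322.4  -0. ] dir 0.455 F [-0.7  0.6 -0.6] gap 44.0
  shift mm [-135.7   16.7   -3. ] turn 0.0
```

```bash
python3 -m pendant '[{"fingers":44,"delta_pos":[-8,0,-3],"angular":[0,0,0]},{"fingers":44,"delta_pos":[-8,0,0],"angular":[0,0,0]},{"fingers":44,"delta_pos":[-6,0,0],"angular":[0,0,0]},{"fingers":44,"delta_pos":[-10,3,0],"angular":[0,0,0]},{"fingers":44,"delta_pos":[-10,3,0],"angular":[0,0,0]},{"fingers":44,"delta_pos":[-10,3,0],"angular":[0,0,0]},{"fingers":44,"delta_pos":[-10,3,0],"angular":[0,0,0]},{"fingers":44,"delta_pos":[-10,3,0],"angular":[0,0,0]},{"fingers":44,"delta_pos":[-6,1.5,0],"angular":[0,0,0]},{"fingers":44,"delta_pos":[0,0,0],"angular":[0,0,0]}]'>/dev/null
python3 -c "
from h import *
go(P(2)-.0314*X,.003,Y)
im,p=snap('scene','pics/s4.png');s,_=pose();q=[int(v) for v in proj(p,[*P(2),.015])]
x=proj(p,[*(s['tcp_pos'][:2]+.0314*X),.011]);print((x[0]-q[0]+60)*5,(x[1]-q[1]+60)*5)
c=im[q[1]-60:q[1]+60,q[0]-60:q[0]+100];cv2.imwrite('pics/s4c.png',cv2.resize(c,None,fx=5,fy=5))"
```

```text
t 11.2 tcp [398.8 372.7   4.2] dir 0.455 F [-0.4 -0.8 -0.4] gap 43.7
  shift mm [-55.9  -0.2   1.2] turn 0.0
422.38679885170825 321.9909591981349
```

View pics/s4c.png

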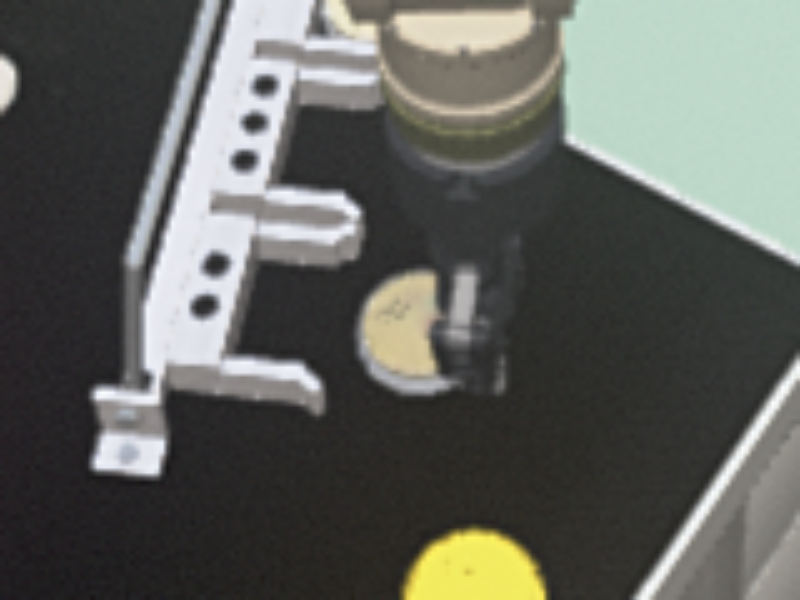

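The dish centre is about (409,329), a few mm ahead of the cradle and on line with the two-dot pocket. I keep pushing.

```bash
python3 -m pendant '[{"fingers":44,"delta_pos":[-10,0,1],"angular":[0,0,0]},{"fingers":44,"delta_pos":[-10,0,0],"angular":[0,0,0]},{"fingers":44,"delta_pos":[-10,0,0],"angular":[0,0,0]},{"fingers":44,"delta_pos":[-8,0,0],"angular":[0,0,0]},{"fingers":44,"delta_pos":[-8,0,0],"angular":[0,0,0]},{"fingers":44,"delta_pos":[-5,0,0],"angular":[0,0,0]},{"fingers":44,"delta_pos":[-3,0,0],"angular":[0,0,0]},{"fingers":44,"delta_pos":[0,0,0],"angular":[0,0,0]}]'
python3 -m pendant '[{"fingers":44,"delta_pos":[-1,0,0],"angular":[0,0,0]},{"fingers":44,"delta_pos":[-1,0,0],"angular":[0,0,0]},{"fingers":44,"delta_pos":[-1,0,0],"angular":[0,0,0]},{"fingers":44,"delta_pos":[0,0,0],"angular":[0,0,0]}]'
python3 -c "
from h import *
go(P(2)-.0314*X,.003,Y)"
```

```text
clock: 12.05
tcp_pos: [0.4467, 0.3957, 0.0032]
orientation: [0.0, -0.226, 0.974, -0.0]
wrist_force: [0.3, 0.1, 0.4]
finger_gap: 0.0441
clock: 12.45
tcp_pos: [0.4491, 0.397, 0.0033]
orientation: [0.0, -0.226, 0.974, -0.0]
wrist_force: [-0.3, 0.6, -1.3]
finger_gap: 0.0439
t 12.45 tcp [449.1 397.    3.3] dir 0.455 F [-0.3  0.6 -1.3] gap 43.9
  shift mm [-0.   0.1  0.3] turn 0.0
```

```bash
for i in 1; do python3 -m pendant '[{"fingers":44,"delta_pos":[-1,0,0],"angular":[0,0,0]},{"fingers":44,"delta_pos":[-1,0,0],"angular":[0,0,0]}]'
python3 -m pendant '[{"fingers":44,"delta_pos":[-1,0,0],"angular":[0,0,0]},{"fingers":44,"delta_pos":[0,0,0],"angular":[0,0,0]}]'; done
python3 -c "
from h import *
go(P(2)-.0314*X,.003,Y)"
```

```text
clock: 12.65
tcp_pos: [0.4499, 0.3973, 0.003]
orientation: [-0.001, -0.226, 0.974, -0.0]
wrist_force: [-3.6, -1.3, 1.7]
finger_gap: 0.0439
clock: 12.85
tcp_pos: [0.4502, 0.3975, 0.0028]
orientation: [-0.002, -0.226, 0.974, -0.0]
wrist_force: [-5.4, -2.6, 2.7]
finger_gap: 0.0439
t 12.85 tcp [450.2 397.5   2.8] dir 0.455 F [-5.4 -2.6  2.7] gap 43.9
  shift mm [ 1.2  0.1 -0.2] turn 0.0
```

Dish 2 seats the same way: 6 N, 1.2 mm past nominal, against 1.0 mm for pocket 1. Now to the far dish.

```bash
python3 -m pendant '[{"fingers":44,"delta_pos":[3,0,0],"angular":[0,0,0]},{"fingers":44,"delta_pos":[20,0,0],"angular":[0,0,0]},{"fingers":44,"delta_pos":[20,0,-30],"angular":[0,0,0]},{"fingers":44,"delta_pos":[0,0,-30],"angular":[0,0,-0.14]},{"fingers":44,"delta_pos":[0,0,0],"angular":[0,0,-0.14]},{"fingers":44,"delta_pos":[0,0,0],"angular":[0,0,-0.14]},{"fingers":44,"delta_pos":[0,0,0],"angular":[0,0,-0.14]},{"fingers":44,"delta_pos":[0,0,0],"angular":[0,0,-0.14]},{"fingers":44,"delta_pos":[0,0,0],"angular":[0,0,-0.145]},{"fingers":44,"delta_pos":[0,0,0],"angular":[0,0,0]}]'>/dev/null
python3 -c "
from h import *
d=1.3;u=np.array([np.cos(d),np.sin(d)])
n=np.array([.4576,-.0903])
go(n-.055*u,.06,d)"
```

```text
t 13.85 tcp [413.9 379.7  63.6] dir 1.3 F [0.6 0.2 0.6] gap 44.0
  shift mm [ 496.3 -167.6    3.6] turn 0.0
```

```bash
python3 -m pendant '[{"fingers":44,"delta_pos":[41,-14,0],"angular":[0,0,0]},{"fingers":44,"delta_pos":[41,-14,0],"angular":[0,0,0]},{"fingers":44,"delta_pos":[41,-14,0],"angular":[0,0,0]},{"fingers":44,"delta_pos":[41,-14,0],"angular":[0,0,0]},{"fingers":44,"delta_pos":[41,-14,0],"angular":[0,0,0]},{"fingers":44,"delta_pos":[41,-14,0],"angular":[0,0,0]},{"fingers":44,"delta_pos":[41,-14,0],"angular":[0,0,0]},{"fingers":44,"delta_pos":[41,-14,0],"angular":[0,0,0]},{"fingers":44,"delta_pos":[41,-14,0],"angular":[0,0,0]},{"fingers":44,"delta_pos":[41,-14,0],"angular":[0,0,0]},{"fingers":44,"delta_pos":[41,-14,0],"angular":[0,0,0]},{"fingers":44,"delta_pos":[41,-14,0],"angular":[0,0,0]}]'>/dev/null
python3 -c "
from h import *
d=1.3;u=np.array([np.cos(d),np.sin(d)])
n=np.array([.4576,-.0903])
go(n-.055*u,.003,d)"
```

```text
t 15.05 tcp [ 444.  -141.9   63.7] dir 1.296 F [ 0.6  0.6 -1.2] gap 44.0
  shift mm [ 1.6  0.7 60.7] turn -0.004
```

```bash
python3 -m pendant '[{"fingers":44,"delta_pos":[1.6,0.7,20],"angular":[0,0,-0.004]},{"fingers":44,"delta_pos":[0,0,20],"angular":[0,0,0]},{"fingers":44,"delta_pos":[0,0,13],"angular":[0,0,0]},{"fingers":44,"delta_pos":[0,0,5],"angular":[0,0,0]},{"fingers":44,"delta_pos":[0,0,0],"angular":[0,0,0]}]'>/dev/null
python3 -c "
from h import *
d=1.3;u=np.array([np.cos(d),np.sin(d)])
n=np.array([.4576,-.0903])
go(n-.0314*u,.003,d)
go(P(3)-.08*X-.0314*u,.003,d)"
```

```text
t 15.55 tcp [ 442.2 -140.9    4.9] dir 1.302 F [-0.3  0.1  0.4] gap 44.1
  shift mm [-21.5  -1.3   1.9] turn 0.002
t 15.55 tcp [ 442.2 -140.9    4.9] dir 1.302 F [-0.3  0.1  0.4] gap 44.1
  shift mm [-386.5  110.4    1.9] turn 0.002
```

```bash
python3 -m pendant '[{"fingers":44,"delta_pos":[-8,-1,1],"angular":[0,0,0]},{"fingers":44,"delta_pos":[-8,0,0],"angular":[0,0,0]},{"fingers":44,"delta_pos":[-5,0,0],"angular":[0,0,0]},{"fingers":44,"delta_pos":[-8,1,0],"angular":[0,0,0]},{"fingers":44,"delta_pos":[-10,3,0],"angular":[0,0,0]},{"fingers":44,"delta_pos":[-10,3,0],"angular":[0,0,0]},{"fingers":44,"delta_pos":[-10,3,0],"angular":[0,0,0]},{"fingers":44,"delta_pos":[-10,3,0],"angular":[0,0,0]},{"fingers":44,"delta_pos":[-10,3,0],"angular":[0,0,0]},{"fingers":44,"delta_pos":[-10,3,0],"angular":[0,0,0]},{"fingers":44,"delta_pos":[-10,3,0],"angular":[0,0,0]},{"fingers":44,"delta_pos":[-10,3,0],"angular":[0,0,0]}]'>/dev/null
python3 -m pendant '[{"fingers":44,"delta_pos":[-10,3,0],"angular":[0,0,0]},{"fingers":44,"delta_pos":[-10,3,0],"angular":[0,0,0]},{"fingers":44,"delta_pos":[-10,3,0],"angular":[0,0,0]},{"fingers":44,"delta_pos":[-10,3,0],"angular":[0,0,0]},{"fingers":44,"delta_pos":[-10,3,0],"angular":[0,0,0]},{"fingers":44,"delta_pos":[-10,3,0],"angular":[0,0,0]},{"fingers":44,"delta_pos":[-10,3,0],"angular":[0,0,0]},{"fingers":44,"delta_pos":[-10,3,0],"angular":[0,0,0]},{"fingers":44,"delta_pos":[-10,3,0],"angular":[0,0,0]},{"fingers":44,"delta_pos":[-10,3,0],"angular":[0,0,0]}]'
python3 -c "
from h import *
d=1.3;u=np.array([np.cos(d),np.sin(d)])
im,p=snap('side','pics/s5.png')
go(P(3)-.08*X-.0314*u,.003,d)
s,_=pose();q=proj(p,[*(s['tcp_pos'][:2]+.0314*u),.011]);print(q)
h=cv2.cvtColor(im,cv2.COLOR_BGR2HSV)
# dish agar colour near expected
c=im[int(q[1])-20:int(q[1])+20,int(q[0])-30:int(q[0])+30].astype(int)
m=((c[...,2]>c[...,1]+8)&(c[...,1]>c[...,0]+15)).astype(np.uint8)
n,l,st,ce=cv2.connectedComponentsWithStats(m)
for k in range(1,n):
  if st[k,4]>30: print(st[k],ce[k]+[int(q[0])-30,int(q[1])-20])"
```

```text
clock: 17.75
tcp_pos: [0.4454, 0.0757, 0.0043]
orientation: [-0.0, -0.607, 0.795, -0.0]
wrist_force: [0.6, -0.3, -0.1]
finger_gap: 0.0441
t 17.8 tcp [445.2  76.8   4.3] dir 1.305 F [-0.5  0.6 -1.3] gap 44.0
  shift mm [-175.9   54.9    1.3] turn 0.005
(np.float64(295.75873474357235), np.float64(245.54799313020717))
```

```bash
python3 -c "
from h import *
a=cv2.imread('pics/side0.png');im=cv2.imread('pics/s5.png');print(a[291,311],a[262,330],im[235:256:4,280:312:4].tolist())
for I in (a,im):
  c=I.astype(int); m=((c[...,2]-c[...,0]>15)).astype(np.uint8); m[:,:225]=0; m[:200]=0; m[320:]=0; m[:,400:]=0
  n,l,st,ce=cv2.connectedComponentsWithStats(m)
  for k in range(1,n):
    if st[k,4]>25: print(st[k],ce[k].round(1))
  print()"
```

```text
[153 200 207] [198 218 187] [[[98, 106, 91], [30, 31, 27], [180, 199, 169], [181, 200, 171], [179, 197, 169], [31, 31, 30], [22, 22, 19], [128, 138, 120]], [[31, 31, 27], [68, 72, 63], [181, 199, 170], [188, 206, 184], [155, 178, 169], [169, 184, 170], [26, 25, 23], [29, 29, 29]], [[60, 62, 54], [50, 50, 48], [140, 182, 188], [136, 174, 185], [139, 183, 190], [139, 183, 192], [43, 42, 39], [109, 119, 102]], [[86, 95, 80], [57, 60, 59], [140, 171, 171], [142, 170, 165], [138, 179, 189], [136, 179, 191], [80, 83, 81], [103, 112, 96]], [[113, 125, 107], [63, 66, 64], [180, 187, 178], [105, 129, 136], [106, 131, 138], [127, 144, 145], [82, 85, 85], [121, 133, 112]], [[180, 199, 169], [98, 104, 96], [178, 198, 169], [182, 191, 175], [193, 199, 187], [173, 188, 166], [93, 98, 93], [181, 199, 169]]]
[249 200  19  10 159] [257.9 204.2]
[388 200   9  21 110] [392.1 211.6]
[341 226  11   9  26] [344.5 230.5]
[287 247  21  14 212] [297.5 253.5]
[300 284  23  16 287] [310.9 291.5]

[389 205   7  16  54] [392.4 213.8]
[317 209  19  11 160] [325.4 213.7]
[341 226  11   8  53] [345.9 228.7]
[286 239  17  13 182] [294.7 245.5]
```

Colour blobs in the side image put the dish at (294.7,245.5), predicted (295.8,245.5), so it is cradled. Dish 1 stands at its predicted pixel too. I continue and then swing about the dish.

```bash
python3 -m pendant '[{"fingers":44,"delta_pos":[-10,3.1,1],"angular":[0,0,0]},{"fingers":44,"delta_pos":[-10,3.1,0],"angular":[0,0,0]},{"fingers":44,"delta_pos":[-10,3.1,0],"angular":[0,0,0]},{"fingers":44,"delta_pos":[-10,3.1,0],"angular":[0,0,0]},{"fingers":44,"delta_pos":[-10,3.1,0],"angular":[0,0,0]},{"fingers":44,"delta_pos":[-10,3.1,0],"angular":[0,0,0]},{"fingers":44,"delta_pos":[-10,3.1,0],"angular":[0,0,0]},{"fingers":44,"delta_pos":[-10,3.1,0],"angular":[0,0,0]},{"fingers":44,"delta_pos":[-10,3.1,0],"angular":[0,0,0]},{"fingers":44,"delta_pos":[-10,3.1,0],"angular":[0,0,0]},{"fingers":44,"delta_pos":[-10,3.1,0],"angular":[0,0,0]},{"fingers":44,"delta_pos":[-10,3.1,0],"angular":[0,0,0]}]'>/dev/null
python3 -m pendant '[{"fingers":44,"delta_pos":[-10,3.1,0],"angular":[0,0,0]},{"fingers":44,"delta_pos":[-10,3.1,0],"angular":[0,0,0]},{"fingers":44,"delta_pos":[-10,3.1,0],"angular":[0,0,0]},{"fingers":44,"delta_pos":[-10,3.1,0],"angular":[0,0,0]},{"fingers":44,"delta_pos":[-8,2.5,0],"angular":[0,0,0]},{"fingers":44,"delta_pos":[0,4.4,0],"angular":[0,0,0.141]},{"fingers":44,"delta_pos":[-0.3,4.4,0],"angular":[0,0,0.141]},{"fingers":44,"delta_pos":[-0.3,4.4,0],"angular":[0,0,0.141]},{"fingers":44,"delta_pos":[-0.3,4.4,0],"angular":[0,0,0.141]},{"fingers":44,"delta_pos":[-0.3,4.4,0],"angular":[0,0,0.141]},{"fingers":44,"delta_pos":[-0.3,4.4,0],"angular":[0,0,0.142]},{"fingers":44,"delta_pos":[0,0,0],"angular":[0,0,0]}]'>/dev/null
python3 -c "
from h import *
s,_=pose();ims={}
go(P(3)-.0314*X,.003,Y)
for n in('side','scene'):
  im,p=snap(n,'pics/%s6.png'%n);q=proj(p,[*(s['tcp_pos'][:2]+.0314*X),.011]);print(n,q)
  c=im.astype(int); m=((c[...,2]-c[...,0]>15)).astype(np.uint8)
  x,y=map(int,q);M=0*m;M[y-30:y+30,x-35:x+35]=1
  k,l,st,ce=cv2.connectedComponentsWithStats(m*M)
  for k in range(1,k):
    if st[k,4]>25: print(st[k],ce[k].round(1))"
```

```text
t 20.2 tcp [419.2 267.2   3.2] dir 0.458 F [ 0.5 -0.6  1.6] gap 44.1
  shift mm [-84.    9.3   0.2] turn 0.003
side (np.float64(284.24667497300555), np.float64(212.3227678981311))
[283 185  14   9  98] [288.9 188.4]
[283 207  12  10  86] [288.5 211.8]
scene (np.float64(308.46811503103675), np.float64(315.41655565329444))
[273 285  19  10 154] [281.5 288.7]
[297 307  17  19 254] [305.3 316.2]
```

The dish is in the cradle on its way to pocket 3: the scene blob's left edge is at 297, as predicted. Now I insert it.

```bash
python3 -m pendant '[{"fingers":44,"delta_pos":[-8,2.5,0],"angular":[0,0,0]},{"fingers":44,"delta_pos":[-8,2.5,0],"angular":[0,0,0]},{"fingers":44,"delta_pos":[-8,2.5,0],"angular":[0,0,0]},{"fingers":44,"delta_pos":[-8,1.8,0],"angular":[0,0,0]},{"fingers":44,"delta_pos":[-8,0,0],"angular":[0,0,0]},{"fingers":44,"delta_pos":[-8,0,0],"angular":[0,0,0]},{"fingers":44,"delta_pos":[-8,0,0],"angular":[0,0,0]},{"fingers":44,"delta_pos":[-8,0,0],"angular":[0,0,0]},{"fingers":44,"delta_pos":[-8,0,0],"angular":[0,0,0]},{"fingers":44,"delta_pos":[-5,0,0],"angular":[0,0,0]},{"fingers":44,"delta_pos":[-3,0,0],"angular":[0,0,0]},{"fingers":44,"delta_pos":[0,0,0],"angular":[0,0,0]}]'
python3 -m pendant '[{"fingers":44,"delta_pos":[-1,0,0],"angular":[0,0,0]},{"fingers":44,"delta_pos":[-1,0,0],"angular":[0,0,0]},{"fingers":44,"delta_pos":[-1,0,0],"angular":[0,0,0]},{"fingers":44,"delta_pos":[0,0,0],"angular":[0,0,0]}]'
python3 -c "
from h import *
go(P(3)-.0314*X,.003,Y)"
```

```text
clock: 21.5
tcp_pos: [0.4875, 0.3104, 0.0032]
orientation: [0.0, -0.227, 0.974, -0.0]
wrist_force: [-1.0, 0.1, 0.3]
finger_gap: 0.0439
clock: 21.9
tcp_pos: [0.4899, 0.3117, 0.0033]
orientation: [0.0, -0.227, 0.974, -0.0]
wrist_force: [-0.4, -0.1, 0.2]
finger_gap: 0.0438
t 21.9 tcp [489.9 311.7   3.3] dir 0.457 F [-0.4 -0.1  0.2] gap 43.8
  shift mm [-0.9  0.6  0.3] turn 0.002
```

```bash
python3 -m pendant '[{"fingers":44,"delta_pos":[-1,0,0],"angular":[0,0,0]},{"fingers":44,"delta_pos":[-1,0,0],"angular":[0,0,0]}]'
python3 -m pendant '[{"fingers":44,"delta_pos":[-1,0,0],"angular":[0,0,0]},{"fingers":44,"delta_pos":[-1,0,0],"angular":[0,0,0]}]'
python3 -c "
from h import *
go(P(3)-.0314*X,.003,Y)"
```

```text
clock: 22.1
tcp_pos: [0.4913, 0.3123, 0.0032]
orientation: [-0.0, -0.227, 0.974, -0.0]
wrist_force: [-1.9, -1.2, 1.2]
finger_gap: 0.0442
clock: 22.3
tcp_pos: [0.4917, 0.3126, 0.0028]
orientation: [-0.002, -0.227, 0.974, -0.001]
wrist_force: [-6.1, -2.3, 3.0]
finger_gap: 0.0441
t 22.3 tcp [491.7 312.6   2.8] dir 0.457 F [-6.1 -2.3  3. ] gap 44.1
  shift mm [ 1.1  0.6 -0.2] turn 0.002
```

All three dishes are seated at about 6.5 N and 1.1 mm past nominal. Next I retract, close the fingers, and go over and behind the bail bar.

```bash
python3 -m pendant '[{"fingers":44,"delta_pos":[3,0,0],"angular":[0,0,0]},{"fingers":44,"delta_pos":[25,0,0],"angular":[0,0,0]},{"fingers":0,"delta_pos":[25,0,-20],"angular":[0,0,0]},{"fingers":0,"delta_pos":[20,0,-40],"angular":[0,0,0]},{"fingers":0,"delta_pos":[0,0,-45],"angular":[0,0,0]},{"fingers":0,"delta_pos":[0,0,-45],"angular":[0,0,0]},{"fingers":0,"delta_pos":[0,0,-40],"angular":[0,0,0]},{"fingers":0,"delta_pos":[0,0,0],"angular":[0,0,0]}]'>/dev/null
python3 -c "
from h import *
go(H+.028*X,.19,Y)
im,p=snap('wrist','pics/w7.png')
for i in(1,2,3):print(proj(p,[*P(i),.011]))
for y in(-.15,0,.15):print('bar',proj(p,[*(H-.0145*X+y*YY),.1266]))"
```

```text
t 23.1 tcp [431.9 283.  199.9] dir 0.457 F [ 0.   0.7 -0.1] gap -0.5
  shift mm [-190.     0.5    9.9] turn 0.002
(np.float64(230.35323078386966), np.float64(303.71412795396304))
(np.float64(407.7405526054599), np.float64(304.0609543781409))
(np.float64(319.08367049679134), np.float64(303.88761307570314))
bar (np.float64(129.71652387861343), np.float64(430.48560002762736))
bar (np.float64(319.064600949773), np.float64(430.74351090043166))
bar (np.float64(508.0780240397065), np.float64(431.0009659413008))
```

View pics/w7.png

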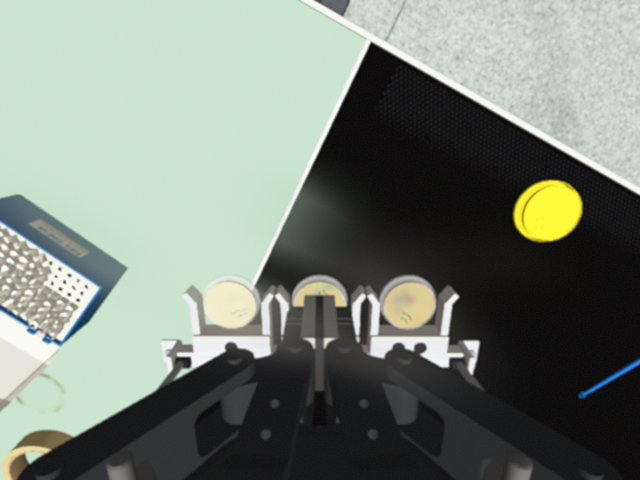

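The wrist view shows all three dishes seated evenly against the pocket backs, at (231,303), (319,300) and (408,303), on their predicted pixels. On to the bail.

```bash
python3 -m pendant '[{"fingers":0,"delta_pos":[-38,0,0],"angular":[0,0,0]},{"fingers":0,"delta_pos":[-38,0,0],"angular":[0,0,0]},{"fingers":0,"delta_pos":[-38,0,0],"angular":[0,0,0]},{"fingers":0,"delta_pos":[-38,0,0],"angular":[0,0,0]},{"fingers":0,"delta_pos":[-38,0,0],"angular":[0,0,0]},{"fingers":0,"delta_pos":[0,0,0],"angular":[0,0,0]},{"fingers":0,"delta_pos":[0,0,40],"angular":[0,0,0]},{"fingers":0,"delta_pos":[0,0,35],"angular":[0,0,0]},{"fingers":0,"delta_pos":[0,0,20],"angular":[0,0,0]},{"fingers":0,"delta_pos":[0,0,0],"angular":[0,0,0]}]'
python3 -c "
from h import *
go(H-.0145*X+.015*X,.105,Y)"
```

```text
clock: 24.15
tcp_pos: [0.5948, 0.3634, 0.0929]
orientation: [-0.004, -0.227, 0.974, -0.001]
wrist_force: [-0.8, -0.6, -0.1]
finger_gap: -0.0001
t 24.15 tcp [594.8 363.4  92.9] dir 0.457 F [-0.8 -0.6 -0.1] gap -0.1
  shift mm [ 19.2   0.3 -12.1] turn 0.002
```

```bash
python3 -m pendant '[{"fingers":0,"delta_pos":[10,0,0],"angular":[0,0,0]},{"fingers":0,"delta_pos":[10,0,0],"angular":[0,0,0]},{"fingers":0,"delta_pos":[8,0,0],"angular":[0,0,0]},{"fingers":0,"delta_pos":[8,0,0],"angular":[0,0,0]},{"fingers":0,"delta_pos":[8,0,0],"angular":[0,0,0]},{"fingers":0,"delta_pos":[8,0,1],"angular":[0,0,0]},{"fingers":0,"delta_pos":[8,0,2],"angular":[0,0,0]},{"fingers":0,"delta_pos":[8,0,4],"angular":[0,0,0]},{"fingers":0,"delta_pos":[8,0,5],"angular":[0,0,0]},{"fingers":0,"delta_pos":[0,0,0],"angular":[0,0,0]}]'
python3 -c "
from h import *
s,_=pose();print(hold(s['tcp_pos']))
im,p=snap('side','pics/s8.png')
for f in(1.434,1.0,.8,.7,.6): print(f,[np.round(proj(p,[*(H-.1065*np.cos(f)*X+y*YY),.022+.1065*np.sin(f)])) for y in(-.15,.15)])
cv2.imwrite('pics/s8c.png',cv2.resize(im[120:260,240:430],None,fx=4,fy=4))"
```

```text
clock: 25.15
tcp_pos: [0.5283, 0.3307, 0.0852]
orientation: [-0.001, -0.227, 0.974, -0.0]
wrist_force: [0.5, 0.5, 0.5]
finger_gap: -0.0003
(np.float64(-0.05441428379911945), np.float64(-0.0004734036263788576))
1.434 [array([352., 179.]), array([289., 144.])]
1.0 [array([339., 189.]), array([277., 153.])]
0.8 [array([335., 196.]), array([273., 158.])]
0.7 [array([333., 199.]), array([271., 161.])]
0.6 [array([331., 203.]), array([270., 165.])]
```

View pics/s8c.png

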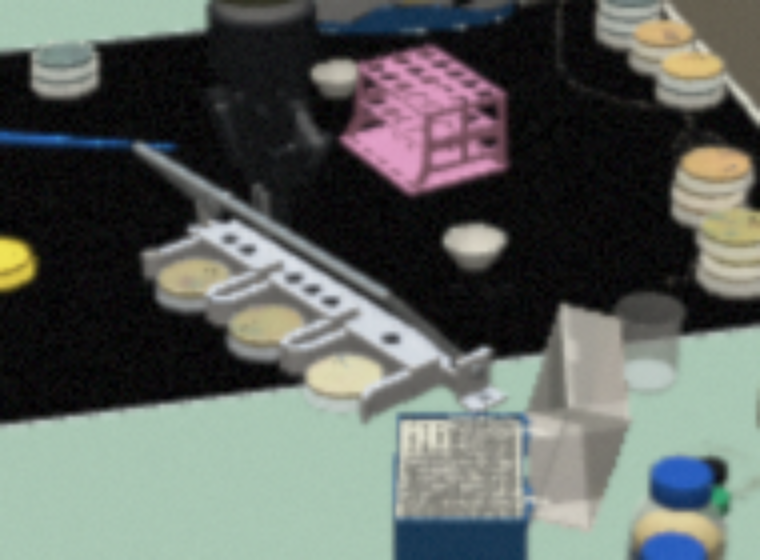

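The bar is at about φ 0.87 (left end at crop (140,148)) and the dishes are undisturbed. I pull a bit further, then get on top of the bar.

```bash
python3 -m pendant '[{"fingers":0,"delta_pos":[7,0,8],"angular":[0,0,0]},{"fingers":0,"delta_pos":[7,0,8],"angular":[0,0,0]},{"fingers":0,"delta_pos":[6,0,8],"angular":[0,0,0]},{"fingers":0,"delta_pos":[0,0,0],"angular":[0,0,0]},{"fingers":0,"delta_pos":[-6,0,0],"angular":[0,0,0]},{"fingers":0,"delta_pos":[0,0,-20],"angular":[0,0,0]},{"fingers":0,"delta_pos":[0,0,-30],"angular":[0,0,0]},{"fingers":0,"delta_pos":[0,0,-10],"angular":[0,0,0]},{"fingers":0,"delta_pos":[12,0,0],"angular":[0,0,0]},{"fingers":0,"delta_pos":[12,0,0],"angular":[0,0,0]},{"fingers":0,"delta_pos":[0,0,0],"angular":[0,0,0]}]'
python3 -c "
from h import *
s,_=pose();print(hold(s['tcp_pos']))
im=env.read_camera('side');p=env.camera_params('side');g=cv2.cvtColor(im,cv2.COLOR_BGR2GRAY).astype(int)
for f in np.arange(.4,1.0,.05): # mean brightness along the predicted bar line
  print(round(f,2),round(np.mean([g[int(round(v)),int(round(u))] for u,v in (proj(p,[*(H-.1065*np.cos(f)*X+y*YY),.022+.1065*np.sin(f)]) for y in np.linspace(.07,.145,25))]),1))"
```

```text
clock: 26.3
tcp_pos: [0.4953, 0.3144, 0.1224]
orientation: [-0.0, -0.227, 0.974, -0.0]
wrist_force: [0.9, 0.3, 0.1]
finger_gap: 0.0001
(np.float64(-0.09121607588959764), np.float64(-0.0005354981279960767))
0.4 17.1
0.45 12.7
0.5 10.4
0.55 53.4
0.6 152.2
0.65 100.2
0.7 60.2
0.75 20.0
0.8 10.2
0.85 11.5
0.9 18.0
0.95 26.2
```

The bar is at φ≈0.61 and the finger stands above it. Now I press it down along the arc.

```bash
python3 -m pendant '[{"fingers":0,"delta_pos":[0,0,15],"angular":[0,0,0]},{"fingers":0,"delta_pos":[0,0,15],"angular":[0,0,0]},{"fingers":0,"delta_pos":[3,0,8],"angular":[0,0,0]},{"fingers":0,"delta_pos":[3,0,8],"angular":[0,0,0]},{"fingers":0,"delta_pos":[3,0,8],"angular":[0,0,0]},{"fingers":0,"delta_pos":[2,0,8],"angular":[0,0,0]},{"fingers":0,"delta_pos":[1,0,8],"angular":[0,0,0]},{"fingers":0,"delta_pos":[1,0,8],"angular":[0,0,0]},{"fingers":0,"delta_pos":[0,0,8],"angular":[0,0,0]},{"fingers":0,"delta_pos":[0,0,8],"angular":[0,0,0]},{"fingers":0,"delta_pos":[0,0,6],"angular":[0,0,0]},{"fingers":0,"delta_pos":[0,0,0],"angular":[0,0,0]}]'
python3 -m pendant '[{"fingers":0,"delta_pos":[0,0,3],"angular":[0,0,0]},{"fingers":0,"delta_pos":[0,0,2],"angular":[0,0,0]},{"fingers":0,"delta_pos":[0,0,0],"angular":[0,0,0]}]'
python3 -c "
from h import *
s,_=pose();print(hold(s['tcp_pos']))"
```

```text
clock: 27.55
tcp_pos: [0.4839, 0.3087, 0.0211]
orientation: [-0.001, -0.227, 0.974, -0.0]
wrist_force: [0.3, 0.3, 0.7]
finger_gap: 0.0004
clock: 27.85
tcp_pos: [0.4845, 0.309, 0.0172]
orientation: [0.0, -0.227, 0.974, -0.0]
wrist_force: [-0.4, -0.0, -0.4]
finger_gap: 0.0006
(np.float64(-0.10328040585912181), np.float64(-0.0006652099317907992))
```

```bash
python3 -m pendant '[{"fingers":0,"delta_pos":[0,0,1],"angular":[0,0,0]},{"fingers":0,"delta_pos":[0,0,1],"angular":[0,0,0]},{"fingers":0,"delta_pos":[0,0,0],"angular":[0,0,0]}]'
python3 -m pendant '[{"fingers":0,"delta_pos":[0,0,1],"angular":[0,0,0]},{"fingers":0,"delta_pos":[0,0,1],"angular":[0,0,0]},{"fingers":0,"delta_pos":[0,0,0],"angular":[0,0,0]}]'
```

```text
clock: 28.15
tcp_pos: [0.4847, 0.3091, 0.0159]
orientation: [0.0, -0.227, 0.974, 0.0]
wrist_force: [-1.5, -1.0, 4.3]
finger_gap: -0.0001
clock: 28.45
tcp_pos: [0.4848, 0.3091, 0.0155]
orientation: [0.001, -0.227, 0.974, 0.0]
wrist_force: [-4.3, -2.6, 15.1]
finger_gap: -0.0002
```

The bar is on its stop (TCP at 15.5 mm, 15 N). I retract and do the last check.

```bash
python3 -m pendant '[{"fingers":0,"delta_pos":[0,0,-5],"angular":[0,0,0]},{"fingers":0,"delta_pos":[0,0,-20],"angular":[0,0,0]},{"fingers":0,"delta_pos":[0,0,-40],"angular":[0,0,0]},{"fingers":0,"delta_pos":[30,0,-40],"angular":[0,0,0]},{"fingers":0,"delta_pos":[40,0,-30],"angular":[0,0,0]},{"fingers":0,"delta_pos":[30,0,0],"angular":[0,0,0]},{"fingers":0,"delta_pos":[0,0,0],"angular":[0,0,0]}]'
python3 -c "
from h import *
im,p=snap('side','pics/s9.png')
b,q=snap('scene','pics/c9.png')
print([np.round(proj(p,[*(H-.106*X+y*YY),.012])) for y in(-.15,.15)])
cv2.imwrite('pics/f.png',np.vstack([cv2.resize(im[150:240,235:435],(666,300),interpolation=2),cv2.resize(b[250:385,205:405],(444,300),interpolation=2).__class__(0) if 0 else cv2.copyMakeBorder(cv2.resize(b[250:385,205:405],(444,300),interpolation=2),0,0,0,222,0)]))"
```

```text
clock: 29.15
tcp_pos: [0.3914, 0.2635, 0.1491]
orientation: [-0.001, -0.227, 0.974, -0.0]
wrist_force: [0.5, -0.6, -0.5]
finger_gap: -0.0003
[array([326., 227.]), array([267., 187.])]
```

View pics/f.png

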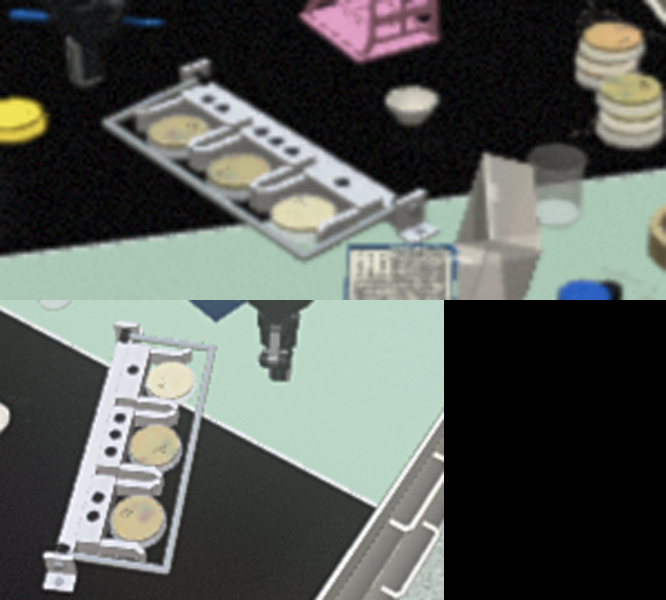

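The bail is fully down: its ends at crop (106,122) and (303,255) are (267,187) and (326,227) in the side view, exactly on the shut prediction. All three dishes are seated behind it and the arm is clear.

```bash
python3 -c "
from h import *
print(env.hand_in())"
```

```text
the job is handed in; nothing more can be done
None
```

The three dishes are home in their pockets, loaded in dot order (one, two, three), and the bail is fully down in front of them. I handed the job in at about 29 s of the 72 s allowed.

- **Dishes:** I slid each one along the bench in a V made by the half-open fingers, with no gripping or lifting. Each met the back of its pocket with about 6 N, 1.0–1.2 mm past the estimated position. That was the same for all three, so I take it as a small error in the estimate.
- **Bail:** I pulled the bar over from behind and pressed it onto its stop, where the force rose to 15 N with the fingertip at 15.5 mm. The bar top should be at 16 mm when shut. In the last side picture both ends of the bar lie on the predicted shut pixels.
- **Last pictures:** the dishes stand seated behind the bar and the arm is clear. The tip box and beaker, and the yellow look-alike and small bowl as far as they were in view, looked undisturbed. I did not specifically check the timer or marker at the end, but the arm's path did not go near them.

No check failed or disagreed beyond that 1 mm.

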